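# Open the sauce jar in the jar holder

## Robot

A 6-joint arm with a two-finger parallel gripper is mounted at the origin on the work surface. World frame = base frame: x ahead of the robot, y to its left, z up, the work surface at z = 0. Lengths are in m, angles in rad, forces in N, time in s.
With the tool pointing down it reaches from about 0.35 to 0.8 m from the base axis. Payload 7.3 kg.
Tool frame: the origin (TCP) lies midway between the tips of the shut fingers; the grasp point (between the pads) lies behind it (arm.grip_point_offset is the y of the grasp point in the tool frame, in m); y points along the fingers, x is the direction in which the jaws open and shut, and the axes are right-handed (so a half turn about y gives the same grasp; the last joint's range is limited). The gripper opens to 85 mm and grips with 20 to 120 N. Pads are 22 mm wide; open, the fingers measure 114 mm over their backs; the gripper's body (76 mm by 85 mm) begins 54 mm behind the grasp point. The pads swing forward as they close: fully open they stand 13 mm farther back than shut.
Start: joints at [-1.42, 0.342, 1.524, -0, 1.275, -0.146], TCP at [0.154, -0.502, 0.199] pointing down, gripper open.
Joint ranges: [-2.53, 2.53], [-0.77, 2.02], [0.04, 2.7], [-1, 4.14], [0.28, 2.66], [-3.11, 3.11]. Speed limits (rad/s): [2.57, 2.57, 3.14, 3.14, 3.14, 3.14].

## Interface

Orientations are given as a rotation vector (axis times angle).
In Python, from workcell import arm gives the robot as it stands. The module is installed in compiled form; this text tells all that it offers.
- The arm moves only by the tool apply_moves, never from a script. Its argument "steps" is text: rows parted by semicolons, each of 7 numbers parted by spaces: the closure in counts, from 0 (fully open) to 255 (shut), then the shift along the world's x, y, z in m, then the turn, a rotation vector about the world's x, y, z in rad. A call has exactly 5 rows; each row is the pose to reach, as a shift and turn from the pose commanded when the call began; what a row does not reach only later rows make up. A row lasts 1/10 s, in which the tool goes at most 50 mm and 8.59 degrees, less where a joint would pass 70% of its speed; a pose out of reach is approached as far as the arm can. A call with a gripper value outside its range is refused whole. The fingers move at their own pace and stop on an object; "grip_force" is the grip in N (left out, the last holds). Time passes only in rows, so rows that repeat a pose let the fingers close, or fill a call up. It gives the time, the measured TCP pose, the force and the opening at its end, in the units of the state.
- arm.get_obs(): the state, without advancing time (a new reading comes with each control period).
- arm.read_camera(name): name is "scene" or "top"; returns (picture, depth): 420x560x3 uint8, red, green, blue; 420x560 float32, m along the optical axis (not along the pixel's ray), 0 where there is no reading.
- arm.camera_info(name): a dict with "fx", "fy", "cx", "cy" (pixels), "dist" ([k1, k2, p1, p2, k3] as OpenCV has them; the pictures are not rectified), "extrinsics" (4x4, takes a point from camera to world coordinates). Camera axes: x right, y down, z forward; pixel columns grow to the right and rows downward; lengths in m; the calibration is good to about 2 mm. A picture is of the moment at which its call begins. camera_info takes no time and is no camera call.
- arm.sign_off(): hands the job in, once; it reports no verdict.
Trained networks look in the newest picture that a camera, given by its name, has taken for a name from the list of things; names that differ only in an ending like _2 or _b are one class to them, and where a whole thing is asked for, a point or a joint stands for the part that bears it (a point fixed in the world has none). Each returns a list of dicts, best first, with "p" (0 to 1); they miss things now and then, are a little off and sometimes report something else, mostly with a low value. They report only what shows in the picture. A call takes as long as a camera call.
- arm.find_in(label, camera): "point" ([x, y, z] in m, in world coordinates, good to about 4 mm: the middle of the surface that is visible of it).
The state is a dict: "time_s": time; "joint_positions": joint angles; "joint_vel": joint speeds; "joint_efforts": joint torques, N m; "eef_pos": TCP position; "eef_rot": TCP orientation; "wrist_force": force on the tool from outside, world axes, zero at the start; "torque": the same for the moment, N m; "opening": opening from 0.0 (shut) to 1.0 (fully open).
Only numpy, scipy, OpenCV 4.12 (cv2) and the standard library are available. Lean on these libraries where they do the work, as an engineer would, in place of code of your own. Each camera call takes 0.05 s, during which the arm holds its last target. There are 200 camera calls.

## Task

Set the red-lidded sauce jar upright and fully down in the square pocket of the blue jar holder, which keeps it from turning, then unscrew its tight lid (anticlockwise seen from above) and stop turning once it comes free. Lift the lid and finish holding it in the gripper, level, over the open jar and just above it (a finger's width or two clear of the rim), with the jar still seated. Leave everything else where it stands; do not put the lid down or let go of it.

Things in the scene. Friction and masses are not known exactly. Their poses are not given: they have to be found in the camera images.
- jar: white square sauce jar with cream panels: body 66 x 66 mm, 78 mm tall, about 0.35 kg, with a round 38 mm neck on top. Origin at the centre of its underside, z up, x and y square to its faces (any quarter turn fits the holder). Too light to stay put on the counter while its lid is turned: it turns along. It can be carried by its lid (up to 1.5 mm of play)
- jar_rim (a point): centre of the jar's mouth, 104 mm above its underside. Below it, 78 mm above the underside, the jar's flat shoulder reaches 33 mm out on each side: fingers around the lid must stay above the shoulder
- lid: round red screw lid, 60 mm across its flutes, 28 mm tall, 0.05 kg, white stripe on top from the centre outwards along its x. Origin at the centre of its lower edge, z up; closed, this is 82 mm above the jar's origin and the x axes of jar and lid agree. Three lugs inside run under slanted ribs on the neck; turning it takes a steady 0.5 N m (grip its side with 50 N or more)
- lid_top (a point): centre of the lid's top, 110 mm above the jar's underside when closed. Turned anticlockwise from above 1.0 to 1.1 rad relative to the jar, the lid comes free to lift; before that it cannot be pulled off, but may rise up to 3 mm. Beyond 1.5 rad is too far: the lugs run towards the next ribs
- holder: jar holder fixed to the counter: black plate 125 x 125 x 10 mm with blue walls around a pocket 71 x 71 mm inside (2.5 mm play per side, 0.07 rad of twist either way), floor 10 mm above the counter, straight walls 34 mm above the floor, then a lip flaring out 5 mm all round, its top 54 mm above the counter. Origin on the counter under the pocket's centre, z up, x and y square to the walls
- thread (a joint): how far the lid is unscrewed, rad: angle of the orange sealing ring on the jar's neck, which turns stiffly with the lid's lugs (up to 0.07 rad of play). 0 is tight, the lid comes free at 1.0 and surely lifts off from 1.1 on, and it should not go beyond 1.5. The ring keeps its angle when the lid is off
- green_jar: a second jar of the same shape and size with a green lid, fixed shut; a bystander. Origin at the centre of its underside. It and the red-lidded jar may have swapped places
- squeeze_bottle0: white-cream round squeeze bottle with a pointed top, 66 mm across, 205 mm tall, standing; origin at the centre of its underside. A bystander
- squeeze_bottle1: white-cream round squeeze bottle with a pointed top, 66 mm across, 205 mm tall, standing; origin at the centre of its underside. A bystander
- scissors: kitchen scissors, steel blades and white and grey handles, about 190 mm long, 80 mm wide, 10 mm high, lying flat; origin on the underside near the pivot. A bystander
- handset: black handset with grey keys, 160 x 50 x 24 mm, lying flat; origin at the centre of its underside. A bystander
- spatula: spatula, wooden handle and steel blade, about 250 mm long, lying flat along its x axis; origin on its underside. A bystander

How it is judged:
On the way, in this order (a step that is already met when the one before it is completed fails the run):
1. the jar is seated in the holder with its lid still tight (horizontal distance between jar and holder below 0.006 m and z of jar in the frame of holder below 0.014 m and angle between jar's own z axis and vertical below 0.08 rad and (angle between the x axis of jar and the x axis of holder, either way round below 0.12 rad or angle between the x axis of jar and the y axis of holder, either way round below 0.12 rad) and value of joint thread below 0.3 rad and z of lid in the frame of jar below 0.09 m), for 0.2 s.
2. the lid is unscrewed while the jar sits in the holder (horizontal distance between jar and holder below 0.006 m and z of jar in the frame of holder below 0.014 m and angle between jar's own z axis and vertical below 0.08 rad and (angle between the x axis of jar and the x axis of holder, either way round below 0.12 rad or angle between the x axis of jar and the y axis of holder, either way round below 0.12 rad) and value of joint thread above 0.8 rad).
At the end, for the whole second after the job is handed in: jar fully down in the pocket (6 mm of centre, 4 mm of the floor, 0.12 rad square, 0.08 rad upright), thread at 0.8 to 1.5 rad, lid still gripped, at rest, level to 0.2 rad, touching neither jar nor holder, its lower edge 4 to 55 mm above the rim, within 20 mm of the jar's axis (all of step 2 and value of joint thread below 1.5 rad and z of lid in the frame of jar between 0.108 and 0.159 m and horizontal distance between lid and jar below 0.02 m and angle between lid's own z axis and vertical below 0.2 rad and contact force between the fingers and lid above 1 N and contact force between lid and jar below 0.05 N and contact force between lid and holder below 0.05 N and linear speed of each of lid, jar below 0.03 m/s); the arm keeps its last pose, push and grip.
It fails at once if the jar is tipped over (angle between jar's own z axis and vertical above 0.6 rad).
It fails at once if the lid is turned well past the point where it comes free (value of joint thread above 1.55 rad).
It fails at once if a bystander is pushed away (distance of any of green_jar, squeeze_bottle0, squeeze_bottle1, scissors, handset, spatula from where it was at the start of the episode above 0.03 m).
It fails at once if the other jar or a squeeze bottle is knocked over (angle between any of green_jar, squeeze_bottle0, squeeze_bottle1's own z axis and vertical above 0.4 rad).
It also fails if it takes over 48 s, if anything falls off the work surface, if the arm or the gripper's body presses on something with over 40 N, if the wrist force passes 120 N, or if a joint passes its speed limit or range.

## Working session

There is one attempt and no reset: what is moved stays moved. The work goes in short steps, Python scripts to look and compute and a tool call to move; the robot and the scene stay as the last step left them, time stands still between calls to the robot, and variables do not carry over. Pictures are saved under pics/ and viewed, about 8 in all and at most 12, crops included, and the job is handed in when it is done.

Besides the shell and the picture viewer there is one more tool, called as name(argument=value, ...) on one line, values as JSON. apply_moves: Moves the arm, as the interface text tells. Its arguments: {"type":"object","properties":{"steps":{"type":"string"},"grip_force":{"type":"number"}},"required":["steps"]}

```bash
mkdir -p pics
cat > h.py <<'E'
import numpy as np, cv2
from workcell import arm
def cloud(n):
    im,d=arm.read_camera(n); c=arm.camera_info(n)
    h,w=d.shape; u,v=np.meshgrid(np.arange(w),np.arange(h))
    K=np.array([[c["fx"],0,c["cx"]],[0,c["fy"],c["cy"]],[0,0,1.]])
    p=cv2.undistortPoints(np.stack([u,v],-1).reshape(-1,1,2).astype(np.float64),K,np.array(c["dist"],float)).reshape(h,w,2)
    P=np.stack([p[...,0]*d,p[...,1]*d,d],-1); E=np.array(c["extrinsics"])
    W=P@E[:3,:3].T+E[:3,3]; W[d==0]=np.nan
    return im,d,W
def save(im,n): cv2.imwrite(f"pics/{n}.png",im[...,::-1])
E
python3 - <<'E'
from h import *
np.set_printoptions(precision=4,suppress=True)
for n in("scene","top"):
    im,d,W=cloud(n); save(im,n+"0")
    for l in("jar","lid","holder","green_jar","squeeze_bottle0","scissors","handset","spatula"):
        print(n,l,[(np.round(r["point"],3),round(r["p"],2)) for r in arm.find_in(l,n)])
o=arm.get_obs(); print(o); print(arm.grip_point_offset)
E
```

```text
scene jar [(array([ 0.594, -0.294,  0.049]), 0.94), (array([0.506, 0.474, 0.003]), 0.59), (array([0.567, 0.027, 0.022]), 0.49)]
scene lid [(array([ 0.581, -0.305,  0.109]), 0.72)]
scene holder [(array([0.57 , 0.027, 0.022]), 0.68)]
scene green_jar [(array([0.527, 0.317, 0.064]), 0.88), (array([ 0.594, -0.292,  0.044]), 0.4)]
scene squeeze_bottle0 [(array([ 0.716, -0.382,  0.104]), 0.68), (array([0.727, 0.414, 0.108]), 0.57)]
scene scissors [(array([ 0.544, -0.474,  0.005]), 0.51), (array([ 0.596, -0.297,  0.048]), 0.36)]
scene handset [(array([ 0.351, -0.422,  0.017]), 0.66)]
scene spatula [(array([0.507, 0.472, 0.002]), 0.91)]
top jar [(array([ 0.558, -0.29 ,  0.078]), 0.79)]
top lid [(array([ 0.567, -0.314,  0.111]), 0.68)]
top holder [(array([0.533, 0.022, 0.01 ]), 0.78)]
top green_jar [(array([0.504, 0.302, 0.098]), 0.94), (array([ 0.557, -0.29 ,  0.072]), 0.32)]
top squeeze_bottle0 [(array([0.681, 0.396, 0.149]), 0.93), (array([ 0.68 , -0.384,  0.152]), 0.59)]
top scissors [(array([ 0.552, -0.487,  0.01 ]), 0.7)]
top handset [(array([ 0.343, -0.425,  0.02 ]), 0.63), (array([ 0.555, -0.288,  0.075]), 0.28)]
top spatula [(array([ 0.502,  0.47 , -0.001]), 0.61)]
{'time_s': 0.9, 'joint_positions': array([-1.42  ,  0.342 ,  1.5241,  0.    ,  1.2754, -0.146 ]), 'joint_vel': array([ 0.0013, -0.0019,  0.0003, -0.0003,  0.0004,  0.0003]), 'joint_efforts': array([ -0.0002, -43.3557, -24.6269,  -0.0003,   0.0003,   0.    ]), 'eef_pos': array([ 0.1536, -0.5021,  0.1985]), 'eef_rot': array([-1.3352,  0.9878, -0.988 ]), 'wrist_force': array([0.7226, 0.4774, 0.5094]), 'torque': array([-0.0027,  0.0495, -0.0506]), 'opening': 1.0004849850084057}
-0.0187
```

View pics/scene0.png

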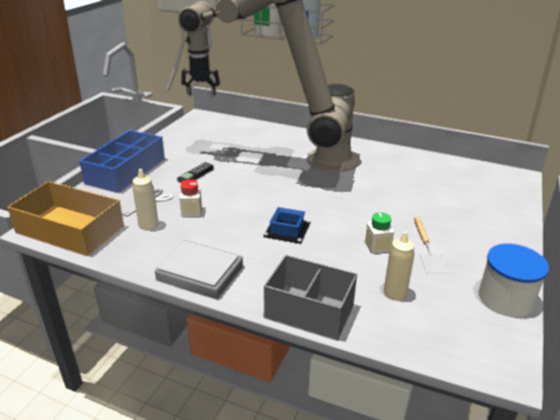

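View pics/top0.png

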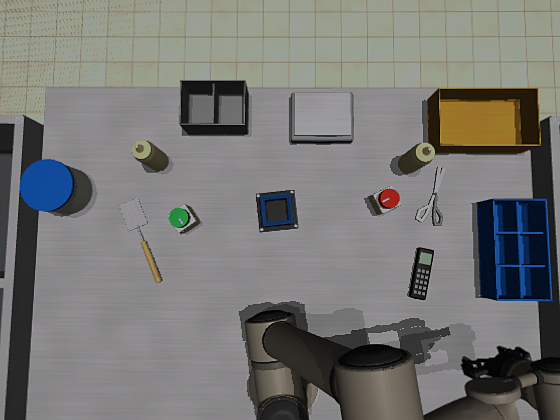

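The scene view shows the red jar at (190,198), standing upright, and the holder at (288,224). In the top view the red lid is at (388,199), the holder at (277,211), a bottle at (417,157) and the scissors at (430,205). Next I'll measure these precisely.

```bash
cat >> h.py <<'E'
def hsv(im): return cv2.cvtColor(im,cv2.COLOR_RGB2HSV).astype(int)
def red(im):
    H=hsv(im); return ((H[...,0]<8)|(H[...,0]>172))&(H[...,1]>150)&(H[...,2]>90)
def rect(P):
    r=cv2.minAreaRect(P[:,:2].astype(np.float32)*1000); return np.round(r[0],1),np.round(r[1],1),round(r[2],1)
E
python3 - <<'E'
from h import *
np.set_printoptions(precision=4,suppress=True)
for n in("top","scene"):
    im,d,W=cloud(n); H=hsv(im)
    nr=lambda x,y,r:np.hypot(W[...,0]-x,W[...,1]-y)<r
    m=red(im)&nr(.57,-.305,.06); P=W[m]; top=P[P[:,2]>np.nanmax(P[:,2])-.01]
    t=nr(.57,-.305,.06)&(W[...,2]>.1)&(W[...,2]<.125)
    T=W[t];print(n,"lid",len(T),T.mean(0),np.median(T[:,2]),cv2.minEnclosingCircle((T[:,:2]*1000).astype(np.float32)),rect(T))
    w=t&(H[...,1]<110); Q=W[w]; print("stripe",len(Q),Q)
    b=nr(.57,-.305,.07)&(W[...,2]>.03)&(W[...,2]<.085)&~red(im); B=W[b]; print("body",len(B),B.min(0),B.max(0),rect(B))
    s=b&(W[...,2]>.074); S=W[s]; print("shoulder",len(S),rect(S) if len(S)>3 else 0)
    h=nr(.533,.022,.1)&(W[...,2]>.04)&(W[...,2]<.065); S=W[h]; print("holder lip",len(S),rect(S),np.median(S[:,2]))
    h=nr(.533,.022,.1)&(W[...,2]>.005)&(W[...,2]<.065); S=W[h]; print("holder plate",len(S),rect(S))
    for nm,(x,y) in dict(bot=(.70,-.384),grn=(.504,.302)).items():
        S=W[nr(x,y,.07)&(W[...,2]>.05)]; print(nm,rect(S),S[:,2].max())
im,d=arm.read_camera("top")
a=cv2.resize(im[175:225,365:415],(400,400),interpolation=cv2.INTER_CUBIC);b=cv2.resize(im[186:236,252:302],(400,400),interpolation=cv2.INTER_CUBIC)
save(np.hstack([a,b]),"crop1")
E
```

```text
top lid 305 [ 0.5667 -0.3111  0.1085] 0.10863530100822927 ((566.9998168945312, -311.40704345703125), 29.414953231811523) (array([ 566.3, -311.2]), array([56.1, 56.8]), 86.5)
stripe 25 [[ 0.594  -0.3227  0.1056]
 [ 0.588  -0.3313  0.1063]
 [ 0.5846 -0.3334  0.1094]
 [ 0.5727 -0.339   0.1094]
 [ 0.5666 -0.3036  0.1091]
 [ 0.5659 -0.305   0.1152]
 [ 0.5663 -0.3088  0.1119]
 [ 0.5637 -0.2978  0.1085]
 [ 0.5638 -0.3009  0.1079]
 [ 0.5638 -0.304   0.1073]
 [ 0.563  -0.3052  0.1144]
 [ 0.5604 -0.2914  0.1105]
 [ 0.5605 -0.2945  0.11  ]
 [ 0.561  -0.2984  0.1058]
 [ 0.5612 -0.3017  0.1045]
 [ 0.5606 -0.3034  0.1095]
 [ 0.5573 -0.2881  0.1116]
 [ 0.5575 -0.2915  0.1099]
 [ 0.5576 -0.2945  0.1096]
 [ 0.5546 -0.2915  0.1095]
 [ 0.549  -0.3331  0.1079]
 [ 0.5463 -0.3308  0.1051]
 [ 0.5428 -0.3263  0.1106]
 [ 0.5405 -0.3225  0.1028]
 [ 0.5377 -0.3141  0.1005]]
body 225 [ 0.5247 -0.3522  0.0306] [ 0.6072 -0.2691  0.0848] (array([ 567.1, -311. ]), array([66. , 68.5]), 26.1)
shoulder 125 (array([ 566.6, -310.3]), array([64.9, 64.7]), 26.3)
holder lip 421 (array([536.8,  25.3]), array([94.3, 94.1]), 
[... 762 characters left out ...]
636 -0.3001  0.1063]
 [ 0.5639 -0.296   0.1074]
 [ 0.57   -0.2881  0.1125]
 [ 0.5602 -0.2869  0.1077]
 [ 0.5607 -0.2869  0.1041]
 [ 0.5622 -0.2862  0.1013]
 [ 0.5909 -0.3293  0.1025]
 [ 0.5944 -0.3272  0.1011]]
body 347 [ 0.5279 -0.3383  0.0302] [ 0.6178 -0.2674  0.085 ] (array([ 573.3, -309.6]), array([77.4, 63.6]), 26.2)
shoulder 100 (array([ 571.7, -311.4]), array([72.8, 61.9]), 26.5)
holder lip 351 (array([538.6,  23.7]), array([100.4,  93.8]), 6.5) 0.04906249740909885
holder plate 1155 (array([548.5,  26.5]), array([147.4, 160.1]), 31.0)
bot (array([ 705.6, -393.2]), array([55.9, 66.2]), 29.6) 0.20487716318007876
grn (array([512.4, 315.3]), array([73.7, 68.3]), 37.0) 0.11492303403281501
```

View pics/crop1.png

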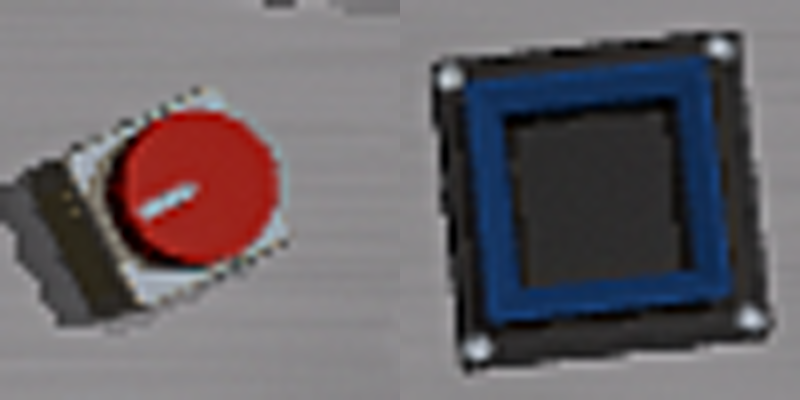

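The crop shows the red lid centred on its jar with the stripe pointing lower left, and the holder is turned about 6.5°. The depth data agrees: jar at (0.567, -0.311), yaw 116.3°; holder at (0.537, 0.025), yaw 6.5°. Next I'll work out the wrist kinematics.

Run:
```python
from h import *
from scipy.spatial.transform import Rotation as R
o=arm.get_obs(); M=R.from_rotvec(o["eef_rot"]).as_matrix(); print(M.round(3)); print(np.degrees(np.arctan2(M[1,0],M[0,0])),np.degrees(o["joint_positions"]),np.degrees(np.arctan2(*o["eef_pos"][1::-1])))
```

```text
[[ 0.292  0.     0.956]
 [-0.956 -0.     0.292]
 [ 0.    -1.     0.   ]]
-72.99363408190572 [-8.13597198e+01  1.95937004e+01  8.73252352e+01  1.53014293e-03
  7.30759160e+01 -8.36653110e+00] -72.99132010401593
```

apply_moves(steps="0 0.04 0.02 0 0 0 0; 0 0.085 0.04 0 0 0 0; 0 0.13 0.06 0 0 0 0; 0 0.175 0.08 0 0 0 0; 0 0.22 0.1 0 0 0 0", grip_force=70)

```text
time_s: 1.55
eef_pos: [0.3752, -0.4011, 0.1987]
eef_rot: [-1.335, 0.988, -0.988]
wrist_force: [-0.2, -0.5, -0.2]
opening: 0.999
```

apply_moves(steps="0 0.045 0.02 0 0 0 0; 0 0.09 0.042 0 0 0 0; 0 0.13 0.062 0 0 0 0; 0 0.17 0.08 0 0 0 0; 0 0.1934 0.0911 -0.005 0 0 0")

```text
time_s: 2.05
eef_pos: [0.57, -0.309, 0.1938]
eef_rot: [-1.335, 0.985, -0.987]
wrist_force: [-0.2, 0.1, 0.1]
opening: 1.006
```

apply_moves(steps="0 0 0 -0.03 0 0 0; 0 0 0 -0.06 0 0 0; 0 0 0 -0.085 0 0 0; 0 0 0 -0.103 0 0 0; 0 0 0 -0.1115 0 0 0")

```text
time_s: 2.55
eef_pos: [0.5661, -0.3103, 0.0798]
eef_rot: [-1.335, 0.991, -0.985]
wrist_force: [-0.2, 0.3, -0.2]
opening: 1.0
```

apply_moves(steps="120 0 0 0 0 0 0; 120 0 0 0 0 0 0; 120 0 0 0 0 0 0; 120 0 0 0 0 0 0; 120 0 0 0 0 0 0")

```text
time_s: 3.05
eef_pos: [0.5673, -0.3112, 0.0828]
eef_rot: [-1.335, 0.987, -0.989]
wrist_force: [-0.4, -0.3, -0.8]
opening: 0.531
```

Run:
```python
from h import *
print({k:np.round(v,3) for k,v in arm.get_obs().items()})
im,d=arm.read_camera("scene");a=cv2.resize(im[160:225,155:225],(560,520),interpolation=cv2.INTER_CUBIC);save(a,"grip")
```

```text
{'time_s': np.float64(3.05), 'joint_positions': array([-0.62 ,  0.663,  1.314, -0.   ,  1.163,  0.654]), 'joint_vel': array([-0.   ,  0.004,  0.005, -0.001, -0.001,  0.002]), 'joint_efforts': array([-5.0000e-03, -5.7698e+01, -2.3325e+01, -0.0000e+00, -5.0000e-03,
        0.0000e+00]), 'eef_pos': array([ 0.567, -0.311,  0.083]), 'eef_rot': array([-1.335,  0.987, -0.989]), 'wrist_force': array([-0.439, -0.268, -0.751]), 'torque': array([-0.047,  0.031, -0.031]), 'opening': np.float64(0.531)}
```

View pics/grip.png

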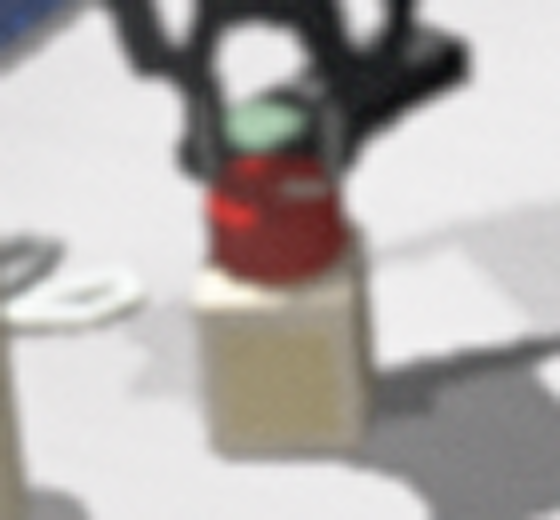

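The crop shows the fingers at the lid's sides, (205,150) and (340,140). The opening of 0.53 just matches the commanded count, so contact isn't proven. I'll command it fully shut and see where it stops.

apply_moves(steps="255 0 0 0 0 0 0; 255 0 0 0 0 0 0; 255 0 0 0 0 0 0; 255 0 0 0 0 0 0; 255 0 0 0 0 0 0")

```text
time_s: 3.6
eef_pos: [0.5669, -0.311, 0.082]
eef_rot: [-1.335, 0.988, -0.988]
wrist_force: [0.7, 0.1, -0.2]
opening: 0.001
```

Run:
```python
from h import *
print({k:np.round(v,3) for k,v in arm.get_obs().items()})
im,d=arm.read_camera("scene");a=cv2.resize(im[160:225,155:225],(420,390),interpolation=cv2.INTER_CUBIC)
im,d=arm.read_camera("top");b=cv2.resize(im[170:235,350:420],(420,390),interpolation=cv2.INTER_CUBIC)[:, :380];save(np.hstack([a,b]),"grip2")
```

```text
{'time_s': np.float64(3.6), 'joint_positions': array([-0.62 ,  0.664,  1.314, -0.   ,  1.163,  0.654]), 'joint_vel': array([ 0.001, -0.001, -0.   ,  0.001,  0.001, -0.002]), 'joint_efforts': array([ 0.0000e+00, -5.7678e+01, -2.3248e+01, -0.0000e+00,  1.0000e-03,
        0.0000e+00]), 'eef_pos': array([ 0.567, -0.311,  0.082]), 'eef_rot': array([-1.335,  0.988, -0.988]), 'wrist_force': array([ 0.718,  0.104, -0.22 ]), 'torque': array([-0.023, -0.017,  0.003]), 'opening': np.float64(0.001)}
```

View pics/grip2.png

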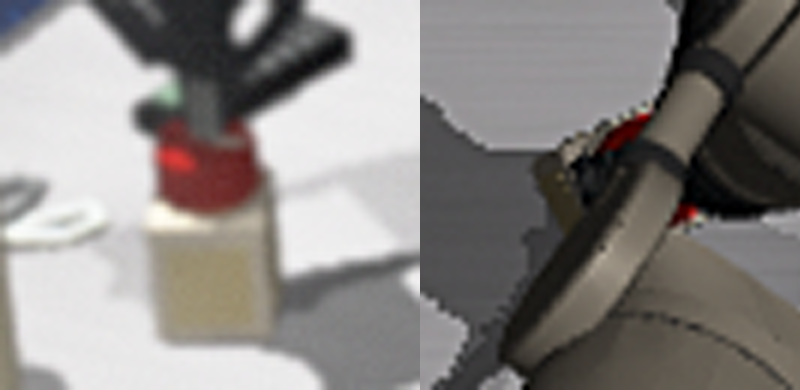

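The fingers shut completely, apparently over the lid top and not around it, although the TCP reads z=0.082. I'll check where they really are using depth.

Run:
```python
from h import *
np.set_printoptions(precision=3,suppress=True)
im,d,W=cloud("scene"); print(arm.camera_info("scene")["extrinsics"])
for v in range(170,200,2):
    print(v,[(u,tuple(np.round(W[v,u],3)),tuple(im[v,u].tolist())) for u in (186,188,190,193)])
m=red(im)&(np.hypot(W[...,0]-.57,W[...,1]+.31)<.08);P=W[m];T=P[P[:,2]>.1];print(P.max(0),rect(T),len(T))
m=(np.hypot(W[...,0]-.57,W[...,1]+.31)<.06)&(im.max(2)<90)&(W[...,2]>.09)&(W[...,2]<.16); D=W[m]
o=np.argsort(D[:,2]);print(len(D));print(D[o][::max(1,len(D)//30)])
```

```text
[[-0.386  0.481 -0.787  1.824]
 [ 0.922  0.215 -0.321  0.539]
 [ 0.015 -0.85  -0.526  0.955]
 [ 0.     0.     0.     1.   ]]
170 [(186, (np.float64(0.579), np.float64(-0.312), np.float64(0.163)), (45, 44, 47)), (188, (np.float64(0.569), np.float64(-0.311), np.float64(0.158)), (42, 42, 45)), (190, (np.float64(0.575), np.float64(-0.299), np.float64(0.164)), (40, 40, 41)), (193, (np.float64(0.572), np.float64(-0.29), np.float64(0.164)), (36, 36, 38))]
172 [(186, (np.float64(0.583), np.float64(-0.31), np.float64(0.158)), (47, 51, 51)), (188, (np.float64(0.572), np.float64(-0.31), np.float64(0.153)), (49, 48, 49)), (190, (np.float64(0.575), np.float64(-0.3), np.float64(0.156)), (46, 46, 46)), (193, (np.float64(0.361), np.float64(-0.431), np.float64(0.022)), (39, 41, 42))]
174 [(186, (np.float64(0.575), np.float64(-0.316), np.float64(0.146)), (75, 78, 75)), (188, (np.float64(0.577), np.float64(-0.307), np.float64(0.149)), (81, 82, 80)), (190, (np.float64(0.575), np.float64(-0.3), np.float64(0.149)), (69, 72, 70)), (193, (np.float64(0.558), np.float64(-0.301), np.float64(0.141)), (40, 40, 4
[... 4368 characters left out ...]
33]
 [ 0.571 -0.297  0.133]
 [ 0.58  -0.314  0.134]
 [ 0.567 -0.299  0.135]
 [ 0.577 -0.316  0.136]
 [ 0.579 -0.318  0.136]
 [ 0.576 -0.305  0.137]
 [ 0.572 -0.303  0.14 ]
 [ 0.582 -0.308  0.14 ]
 [ 0.577 -0.312  0.14 ]
 [ 0.558 -0.301  0.141]
 [ 0.572 -0.296  0.141]
 [ 0.567 -0.295  0.142]
 [ 0.573 -0.306  0.143]
 [ 0.579 -0.313  0.145]
 [ 0.575 -0.301  0.146]
 [ 0.569 -0.301  0.146]
 [ 0.581 -0.309  0.146]
 [ 0.568 -0.309  0.148]
 [ 0.574 -0.32   0.148]
 [ 0.566 -0.299  0.149]
 [ 0.575 -0.3    0.149]
 [ 0.572 -0.298  0.152]
 [ 0.579 -0.305  0.154]
 [ 0.579 -0.297  0.156]
 [ 0.567 -0.298  0.157]
 [ 0.574 -0.293  0.157]
 [ 0.581 -0.307  0.158]
 [ 0.583 -0.31   0.158]
 [ 0.576 -0.306  0.159]]
```

Depth puts the shut tips at z≈0.117 while the TCP reads 0.082, so the reported TCP sits about 35 mm below the real tips. Horizontally they agree. I'll raise the arm, still shut, and measure this offset against a clear background.

apply_moves(steps="255 0 0 0.03 0 0 0; 255 0 0 0.05 0 0 0; 255 0 0 0.06 0 0 0; 255 0 0 0.06 0 0 0; 255 0 0 0.06 0 0 0")

```text
time_s: 4.25
eef_pos: [0.5665, -0.3107, 0.1411]
eef_rot: [-1.335, 0.989, -0.987]
wrist_force: [0.3, -0.2, -0.4]
opening: 0.002
```

```bash
cat >> h.py <<'E'
def pix(p,n="scene"):
    c=arm.camera_info(n);E=np.linalg.inv(np.array(c["extrinsics"]));K=np.array([[c["fx"],0,c["cx"]],[0,c["fy"],c["cy"]],[0,0,1.]])
    return cv2.projectPoints(np.array(p,float).reshape(-1,1,3),cv2.Rodrigues(E[:3,:3])[0],E[:3,3],K,np.array(c["dist"],float))[0].reshape(-1,2)
E
python3 - <<'E'
from h import *
np.set_printoptions(precision=1,suppress=True)
o=arm.get_obs();e=o["eef_pos"];print(e,o["opening"])
im,d,W=cloud("scene")
ax=np.array([.577-.5665,.003,0])
for dz in (0,.01,.02,.025,.03,.035,.04,.045,.05): print(dz,pix(e+ax+[0,0,dz])[0])
u0,v0=pix(e+ax+[0,0,.035])[0].astype(int)
for v in range(v0-8,v0+10): print(v,im[v,u0-4:u0+5].mean(-1).round(),(W[v,u0-2:u0+3,2]*1000).round())
E
```

```text
[ 0.6 -0.3  0.1] 0.0019187978405473649
0 [188. 176.]
0.01 [187.7 173.3]
0.02 [187.5 170.6]
0.025 [187.4 169.2]
0.03 [187.2 167.8]
0.035 [187.1 166.4]
0.04 [187. 165.]
0.045 [186.8 163.6]
0.05 [186.7 162.2]
158 [142.  88.  81.  81.  80.  84.  65.  45.  85.] [202. 207. 208. 208. 206.]
159 [146.  91.  83.  83.  85.  88.  68.  46.  79.] [202. 200. 203. 202. 205.]
160 [155.  96.  81.  82.  89.  87.  75.  47.  69.] [197. 200. 198. 200. 202.]
161 [165. 105.  78.  87.  84.  87.  71.  47.  66.] [195. 193. 194. 199. 194.]
162 [179. 112.  80.  82.  83.  86.  76.  52.  77.] [190. 190. 191. 192. 192.]
163 [190. 119.  83.  81.  81.  81.  72.  58.  95.] [187. 188. 186. 188. 191.]
164 [205. 152. 109.  87.  79.  83.  78.  85. 133.] [184. 185. 182. 187. 186.]
165 [226. 199. 153. 109.  79.  81.  94. 121. 179.] [  1. 178. 182. 178. 183.]
166 [231. 227. 191. 149. 121. 118. 132. 167. 212.] [  2. 179. 176. 176. 177.]
167 [232. 232. 224. 200. 182. 181. 188. 210. 225.] [ 3. -2.  2.  3.  2.]
168 [231. 231. 231. 229. 226. 223. 226. 223. 212.] [-2. -1. -2. -3. -4.]
169 [231. 232. 234. 235. 233. 229. 220. 203. 182.] [-4.  1. -5.  2. -0.]
170 [232. 233. 232. 231. 223. 201. 175. 154. 137.] [ 1. -1. -2.  3. 23.]
171 [231. 229. 223. 207. 178. 142. 108.  97.  90.] [ 2. -2. 17. 21. 24.]
172 [224. 210. 192. 171. 144. 117.  95.  74.  63.] [ 1. 20. 25. 24. 25.]
173 [194. 180. 173. 168. 162. 154. 141. 122.  98.] [27. 23. 24. 26. 20.]
174 [180. 172. 177. 179. 179. 178. 174. 163. 141.] [21. 14. 23. 26. 22.]
175 [179. 179. 182. 184. 183. 184. 181. 170. 148.] [18. 21. 21. 21. 23.]
```

The shut tips are 35 mm above the reported TCP (±3 mm). For gripped tips at about 0.086, clear of the shoulder at 0.078, the TCP should read 0.045. I'll open and then descend.

apply_moves(steps="0 0 0 0 0 0 0; 0 0 0 0 0 0 0; 0 0 0 0 0 0 0; 0 0 0 0 0 0 0; 0 0 0 0 0 0 0")

```text
time_s: 4.8
eef_pos: [0.567, -0.3109, 0.1419]
eef_rot: [-1.335, 0.988, -0.988]
wrist_force: [-0.2, 0.9, 0.1]
opening: 0.848
```

apply_moves(steps="0 0 0 0 0 0 0; 0 0 0 0 0 0 0; 0 0 0 -0.01 0 0 0; 0 0 0 -0.02 0 0 0; 0 0 0 -0.03 0 0 0")

```text
time_s: 5.3
eef_pos: [0.5666, -0.3107, 0.1106]
eef_rot: [-1.335, 0.989, -0.987]
wrist_force: [-0.4, 0.5, 0.3]
opening: 1.001
```

apply_moves(steps="0 0 0 -0.02 0 0 0; 0 0 0 -0.04 0 0 0; 0 0 0 -0.055 0 0 0; 0 0 0 -0.064 0 0 0; 0 0 0 -0.067 0 0 0")

```text
time_s: 5.8
eef_pos: [0.5663, -0.3105, 0.0433]
eef_rot: [-1.335, 0.99, -0.986]
wrist_force: [0.2, -0.6, 0.3]
opening: 0.998
```

apply_moves(steps="0 0 0 0 0 0 0; 255 0 0 0 0 0 0; 255 0 0 0 0 0 0; 255 0 0 0 0 0 0; 255 0 0 0 0 0 0")

```text
time_s: 6.3
eef_pos: [0.5677, -0.3119, 0.0464]
eef_rot: [-1.336, 0.985, -0.991]
wrist_force: [-0.3, -2.4, 5.0]
opening: 0.664
```

Run:
```python
from h import *
print({k:np.round(v,3) for k,v in arm.get_obs().items()})
im,d=arm.read_camera("scene");a=cv2.resize(im[150:225,150:230],(640,600),interpolation=cv2.INTER_CUBIC);save(a,"grip3")
```

```text
{'time_s': np.float64(6.3), 'joint_positions': array([-6.200e-01,  7.020e-01,  1.349e+00, -1.000e-03,  1.087e+00,
        6.540e-01]), 'joint_vel': array([ 0.   ,  0.   ,  0.001,  0.002, -0.001,  0.003]), 'joint_efforts': array([ 1.3540e+00, -5.4680e+01, -1.9861e+01,  4.8200e-01,  3.4100e-01,
       -7.0000e-03]), 'eef_pos': array([ 0.568, -0.312,  0.046]), 'eef_rot': array([-1.336,  0.985, -0.991]), 'wrist_force': array([-0.275, -2.409,  5.012]), 'torque': array([-0.295,  0.015, -0.027]), 'opening': np.float64(0.664)}
```

View pics/grip3.png

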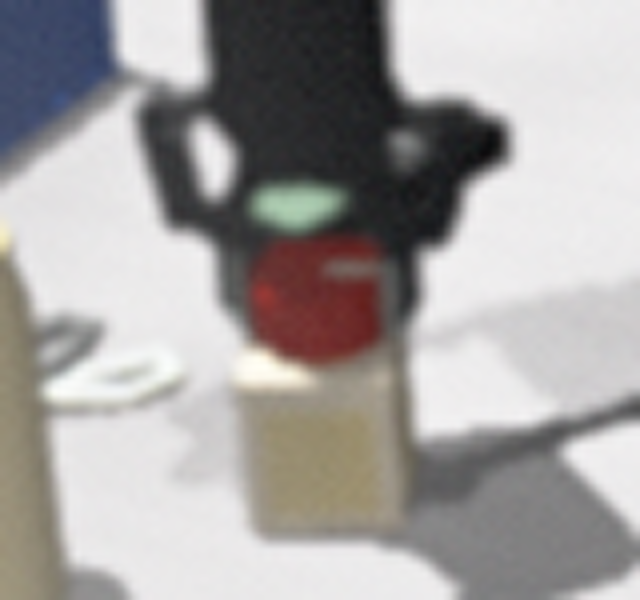

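The crop shows the fingers around the lid at (235,300) and (400,300), above the shoulder, and the grip stopped at 0.664. Next: lift and carry.

apply_moves(steps="255 0 0 0.01 0 0 0; 255 0 0 0.025 0 0 0; 255 0 0 0.045 0 0 0; 255 0 0 0.065 0 0 0; 255 0 0 0.085 0 0 0")

```text
time_s: 6.85
eef_pos: [0.5662, -0.31, 0.1301]
eef_rot: [-1.335, 0.99, -0.985]
wrist_force: [1.5, -0.6, -3.5]
opening: 0.659
```

apply_moves(steps="255 -0.001 0.01 0.01 0 0 -0.03; 255 -0.003 0.03 0.015 0 0 -0.08; 255 -0.006 0.06 0.015 0 0 -0.13; 255 -0.009 0.095 0.015 0 0 -0.18; 255 -0.012 0.13 0.015 0 0 -0.23")

```text
time_s: 7.35
eef_pos: [0.5539, -0.1792, 0.1445]
eef_rot: [-1.239, 1.164, -1.16]
wrist_force: [0.2, -1.1, -3.7]
opening: 0.661
```

apply_moves(steps="255 -0.003 0.035 0 0 0 -0.05; 255 -0.006 0.07 0 0 0 -0.09; 255 -0.009 0.105 0 0 0 -0.116; 255 -0.012 0.14 0 0 0 -0.116; 255 -0.015 0.165 0 0 0 -0.116")

```text
time_s: 7.85
eef_pos: [0.5386, -0.0133, 0.1447]
eef_rot: [-1.187, 1.247, -1.242]
wrist_force: [1.8, -0.4, -5.2]
opening: 0.66
```

apply_moves(steps="255 -0.002 0.02 0 0 0 0; 255 -0.003 0.034 0 0 0 0; 255 -0.003 0.041 0 0 0 0; 255 -0.003 0.041 0 0 0 0; 255 -0.003 0.041 0 0 0 0")

```text
time_s: 8.35
eef_pos: [0.537, 0.0244, 0.1449]
eef_rot: [-1.186, 1.246, -1.246]
wrist_force: [-0.7, -0.2, -3.4]
opening: 0.656
```

Run:
```python
from h import *
np.set_printoptions(precision=4,suppress=True)
print({k:np.round(v,3) for k,v in arm.get_obs().items()})
for n in("scene","top"):
    im,d,W=cloud(n)
    nr=lambda x,y,r:np.hypot(W[...,0]-x,W[...,1]-y)<r
    b=nr(.537,.025,.075)&(W[...,2]>.105)&(W[...,2]<.16)&(im.min(2)>95); B=W[b]; print(n,"body",len(B),B.min(0) if len(B) else 0,B.max(0) if len(B) else 0,rect(B) if len(B) else 0)
    b=nr(.537,.025,.075)&(W[...,2]>.16)&(W[...,2]<.22)&red(im); B=W[b]; print("lid",len(B),rect(B) if len(B)>3 else 0,np.percentile(B[:,2],[0,5,50,95]) if len(B) else 0)
    a=cv2.resize(im[150:250,230:340] if n=="scene" else im[160:260,220:330],(396,360),interpolation=cv2.INTER_CUBIC)
    s=a if n=="scene" else np.hstack([s,a])
save(s,"carry")
```

```text
{'time_s': np.float64(8.35), 'joint_positions': array([-0.097,  0.413,  1.571, -0.001,  1.157,  1.524]), 'joint_vel': array([-0.01 ,  0.003, -0.001, -0.   , -0.001,  0.001]), 'joint_efforts': array([  0.63 , -47.653, -24.31 ,   0.053,   0.023,   0.015]), 'eef_pos': array([0.537, 0.024, 0.145]), 'eef_rot': array([-1.186,  1.246, -1.246]), 'wrist_force': array([-0.731, -0.236, -3.413]), 'torque': array([-0.028,  0.044,  0.027]), 'opening': np.float64(0.656)}
scene body 344 [ 0.5022 -0.0094  0.1052] [0.5811 0.0602 0.1597] (array([542.2,  22.7]), array([74.2, 68.7]), 5.7)
lid 191 (array([548.9,  23.5]), array([49.1, 45.1]), 22.8) [0.1811 0.1848 0.204  0.2098]
top body 0 0 0 0
lid 0 0 0
```

View pics/carry.png

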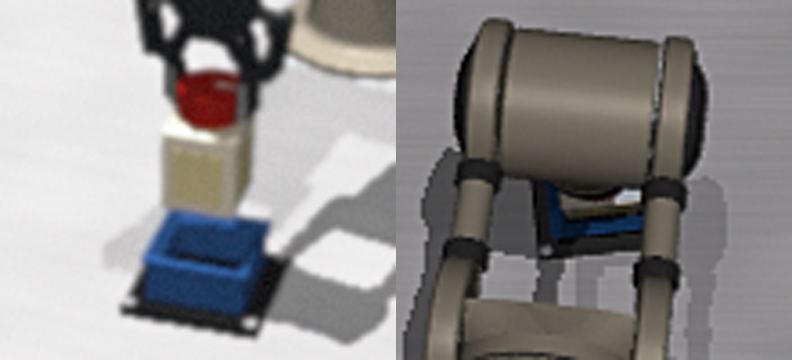

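The jar hangs above the pocket; its yaw of 5.7° is close to the holder's 6.5°. I'll lower it while watching the force.

apply_moves(steps="255 0 0.001 -0.015 0 0 0.01; 255 0 0.001 -0.03 0 0 0.01; 255 0 0.001 -0.04 0 0 0.01; 255 0 0.001 -0.045 0 0 0.01; 255 0 0.001 -0.05 0 0 0.01")

```text
time_s: 8.95
eef_pos: [0.5372, 0.0257, 0.0949]
eef_rot: [-1.19, 1.238, -1.239]
wrist_force: [-0.3, -0.0, -3.5]
opening: 0.659
```

apply_moves(steps="255 0 0 -0.004 0 0 0; 255 0 0 -0.008 0 0 0; 255 0 0 -0.012 0 0 0; 255 0 0 -0.016 0 0 0; 255 0 0 -0.018 0 0 0")

```text
time_s: 9.45
eef_pos: [0.5368, 0.0261, 0.0767]
eef_rot: [-1.191, 1.238, -1.238]
wrist_force: [0.0, -0.1, -3.9]
opening: 0.662
```

apply_moves(steps="255 0 0 -0.004 0 0 0; 255 0 0 -0.008 0 0 0; 255 0 0 -0.012 0 0 0; 255 0 0 -0.016 0 0 0; 255 0 0 -0.018 0 0 0")

```text
time_s: 9.95
eef_pos: [0.5367, 0.026, 0.0585]
eef_rot: [-1.191, 1.239, -1.238]
wrist_force: [-0.8, -0.7, -2.8]
opening: 0.662
```

apply_moves(steps="255 0 0 -0.001 0 0 0; 255 0 0 -0.002 0 0 0; 255 0 0 -0.003 0 0 0; 255 0 0 -0.003 0 0 0; 255 0 0 -0.003 0 0 0")

```text
time_s: 10.45
eef_pos: [0.5371, 0.0259, 0.0565]
eef_rot: [-1.19, 1.237, -1.239]
wrist_force: [-2.0, -2.7, 3.3]
opening: 0.658
```

The jar touched the floor: force went from -3.5 N to +3.3 N, with its underside at about 10 mm. A quick numeric check of the seating comes before turning.

```bash
cat > chk.py <<'E'
from h import *
np.set_printoptions(precision=4,suppress=True)
o=arm.get_obs();print({k:np.round(o[k],2) for k in("wrist_force","torque","joint_positions","opening")},o["eef_pos"])
im,d,W=cloud("scene")
nr=np.hypot(W[...,0]-.54,W[...,1]-.025)<.075
B=W[nr&(W[...,2]>.06)&(W[...,2]<.095)&(im.min(2)>95)]; print("body",len(B),rect(B),np.percentile(B[:,2],[90,95,99]))
L=W[nr&red(im)]; print("lid",rect(L),np.percentile(L[:,2],[2,10,50,90,98]))
import sys; save(cv2.resize(im[150:250,230:340],(660,600),interpolation=cv2.INTER_CUBIC),sys.argv[1])
E
python3 chk.py seat
```

```text
{'wrist_force': array([-1.97, -2.73,  3.26]), 'torque': array([-0.32,  0.45,  0.01]), 'joint_positions': array([-0.09,  0.52,  1.68, -0.  ,  0.95,  1.52]), 'opening': np.float64(0.66)} [0.5371 0.0259 0.0565]
body 230 (array([547.2,  25.9]), array([63.9, 65.5]), 7.7) [0.0884 0.0892 0.0914]
lid (array([548.3,  24.8]), array([53.2, 46.4]), 22.6) [0.0958 0.1005 0.1161 0.1207 0.1221]
```

View pics/seat.png

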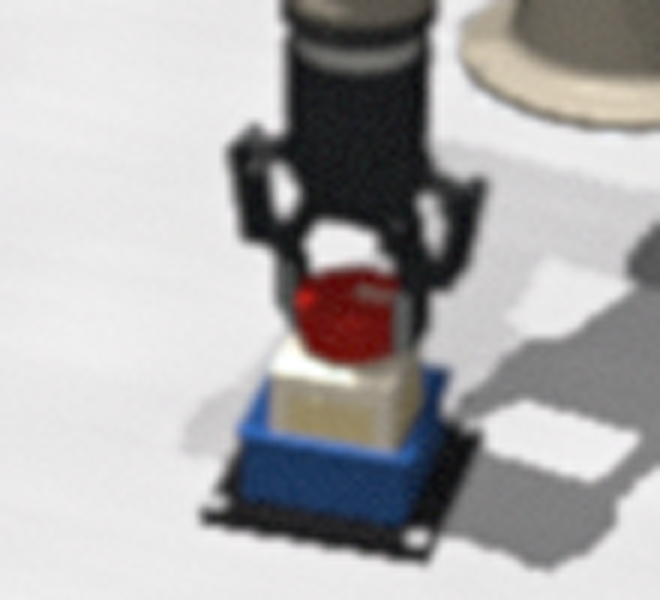

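The picture shows the jar seated in the holder, with its shoulder at z≈0.088 as expected. Now I'll unscrew.

apply_moves(steps="255 0 0 0 0 0 0.03; 255 0 0 0 0 0 0.08; 255 0 0 0 0 0 0.14; 255 0 0 0 0 0 0.2; 255 0 0 0 0 0 0.26", grip_force=90)

```text
time_s: 11.0
eef_pos: [0.5381, 0.025, 0.0566]
eef_rot: [-1.306, 1.041, -1.046]
wrist_force: [-0.2, -5.7, 3.6]
opening: 0.653
```

```bash
python3 -c "
from h import *
o=arm.get_obs();print({k:np.round(o[k],2) for k in('wrist_force','torque','joint_positions','opening')},o['eef_pos'])"
```

```text
{'wrist_force': array([-0.2 , -5.73,  3.62]), 'torque': array([-0.95,  0.07, -0.55]), 'joint_positions': array([-0.1 ,  0.52,  1.67, -0.  ,  0.94,  1.25]), 'opening': np.float64(0.65)} [0.53811154 0.02500775 0.05656575]
```

apply_moves(steps="255 0 0 0 0 0 0.06; 255 0 0 0 0 0 0.12; 255 0 0 0 0 0 0.18; 255 0 0 0 0 0 0.24; 255 0 0 0 0 0 0.3")

```text
time_s: 11.5
eef_pos: [0.5381, 0.025, 0.0566]
eef_rot: [-1.412, 0.814, -0.818]
wrist_force: [-0.7, -6.0, 3.9]
opening: 0.654
```

apply_moves(steps="255 0 0 0.0005 0 0 0.06; 255 0 0 0.0005 0 0 0.12; 255 0 0 0.001 0 0 0.18; 255 0 0 0.001 0 0 0.24; 255 0 0 0.001 0 0 0.3")

```text
time_s: 12.0
eef_pos: [0.5376, 0.0249, 0.0569]
eef_rot: [-1.491, 0.584, -0.586]
wrist_force: [-0.4, -5.5, -0.1]
opening: 0.657
```

```bash
python3 -c "
from h import *
o=arm.get_obs();print({k:np.round(o[k],2) for k in('wrist_force','torque','joint_positions','opening')},o['eef_pos'])"
```

```text
{'wrist_force': array([-0.38, -5.52, -0.09]), 'torque': array([-1.18,  0.04, -0.5 ]), 'joint_positions': array([-0.1 ,  0.52,  1.67, -0.  ,  0.95,  0.65]), 'opening': np.float64(0.66)} [0.53756521 0.02485379 0.05688181]
```

apply_moves(steps="255 0 0 0 0 0 0.05; 255 0 0 0 0 0 0.1; 255 0 0 0 0 0 0.15; 255 0 0 0 0 0 0.2; 255 0 0 0 0 0 0.24")

```text
time_s: 12.5
eef_pos: [0.5376, 0.0248, 0.0569]
eef_rot: [-1.535, 0.397, -0.4]
wrist_force: [-0.4, -6.8, -0.6]
opening: 0.656
```

```bash
python3 -c "
from h import *
o=arm.get_obs();print({k:np.round(o[k],2) for k in('wrist_force','torque','joint_positions','opening')},o['eef_pos'])"
```

```text
{'wrist_force': array([-0.4 , -6.75, -0.59]), 'torque': array([-1.26,  0.04, -0.56]), 'joint_positions': array([-0.1 ,  0.52,  1.67, -0.  ,  0.95,  0.41]), 'opening': np.float64(0.66)} [0.53756278 0.02482316 0.05687615]
```

apply_moves(steps="255 0 0 0 0 0 0.04; 255 0 0 0 0 0 0.08; 255 0 0 0 0 0 0.12; 255 0 0 0 0 0 0.16; 255 0 0 0 0 0 0.18")

```text
time_s: 13.0
eef_pos: [0.5377, 0.0249, 0.057]
eef_rot: [-1.556, 0.257, -0.26]
wrist_force: [-0.9, -6.1, 0.3]
opening: 0.661
```

```bash
python3 chk.py un1
```

```text
{'wrist_force': array([-0.91, -6.15,  0.32]), 'torque': array([-1.08, -0.02, -0.53]), 'joint_positions': array([-0.1 ,  0.52,  1.67, -0.  ,  0.95,  0.23]), 'opening': np.float64(0.66)} [0.5377 0.0249 0.057 ]
body 235 (array([550.6,  38. ]), array([57.6, 90.3]), 51.2) [0.0885 0.0898 0.0917]
lid (array([541.4,  37.1]), array([55.5, 32.6]), 16.3) [0.0957 0.0991 0.1167 0.1206 0.1217]
```

View pics/un1.png

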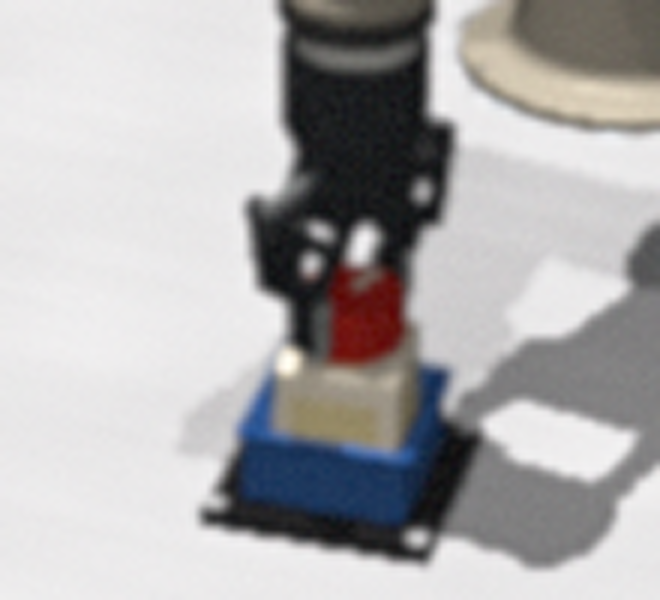

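The picture shows the jar still seated and the gripper turned 1.28 rad, with the stripe turned along with it. Trying a small lift.

apply_moves(steps="255 0 0 0.001 0 0 0; 255 0 0 0.003 0 0 0; 255 0 0 0.005 0 0 0; 255 0 0 0.006 0 0 0; 255 0 0 0.006 0 0 0")

```text
time_s: 13.55
eef_pos: [0.5376, 0.0264, 0.0637]
eef_rot: [-1.555, 0.257, -0.26]
wrist_force: [0.6, -1.2, -1.3]
opening: 0.652
```

```bash
python3 chk.py un2
```

```text
{'wrist_force': array([ 0.57, -1.19, -1.28]), 'torque': array([-0.24,  0.01, -0.  ]), 'joint_positions': array([-0.09,  0.51,  1.67,  0.  ,  0.96,  0.24]), 'opening': np.float64(0.65)} [0.5376 0.0264 0.0637]
body 247 (array([542.8,  26. ]), array([72. , 67.9]), 11.9) [0.0888 0.0901 0.0915]
lid (array([547. ,  39.8]), array([51.7, 30.5]), 16.7) [0.0999 0.1047 0.1215 0.1282 0.1303]
```

It's free: torque is zero, the pull is lid weight only, and the shoulder has stayed at 0.088. Lifting it 36 mm more.

apply_moves(steps="255 0 0 0.005 0 0 0; 255 0 0 0.012 0 0 0; 255 0 0 0.02 0 0 0; 255 0 0 0.029 0 0 0; 255 0 0 0.036 0 0 0")

```text
time_s: 14.1
eef_pos: [0.5373, 0.0262, 0.1003]
eef_rot: [-1.555, 0.258, -0.26]
wrist_force: [-0.1, -0.1, -0.2]
opening: 0.652
```

apply_moves(steps="255 0 0 0 0 0 0; 255 0 0 0 0 0 0; 255 0 0 0 0 0 0; 255 0 0 0 0 0 0; 255 0 0 0 0 0 0")

```text
time_s: 14.6
eef_pos: [0.5368, 0.026, 0.0987]
eef_rot: [-1.555, 0.259, -0.259]
wrist_force: [0.4, -0.8, -0.6]
opening: 0.652
```

```bash
python3 chk.py fin; python3 -c "
from h import *
im,d,W=cloud('scene');nr=np.hypot(W[...,0]-.54,W[...,1]-.025)<.075
H=hsv(im);o=(H[...,0]>8)&(H[...,0]<22)&(H[...,1]>140)&nr;print('orange',o.sum(),np.nanmedian(W[o],0))
"
```

```text
{'wrist_force': array([ 0.35, -0.75, -0.64]), 'torque': array([-0.02,  0.  ,  0.02]), 'joint_positions': array([-0.09,  0.46,  1.63, -0.  ,  1.05,  0.24]), 'opening': np.float64(0.65)} [0.5368 0.026  0.0987]
body 286 (array([543.3,  23.6]), array([75.1, 67.6]), 9.4) [0.0898 0.0911 0.0938]
lid (array([542.1,  38.4]), array([52.7, 31.6]), 17.1) [0.1391 0.1428 0.1584 0.1635 0.1649]
orange 12 [0.55417429 0.0454111  0.08908244]
```

View pics/fin.png

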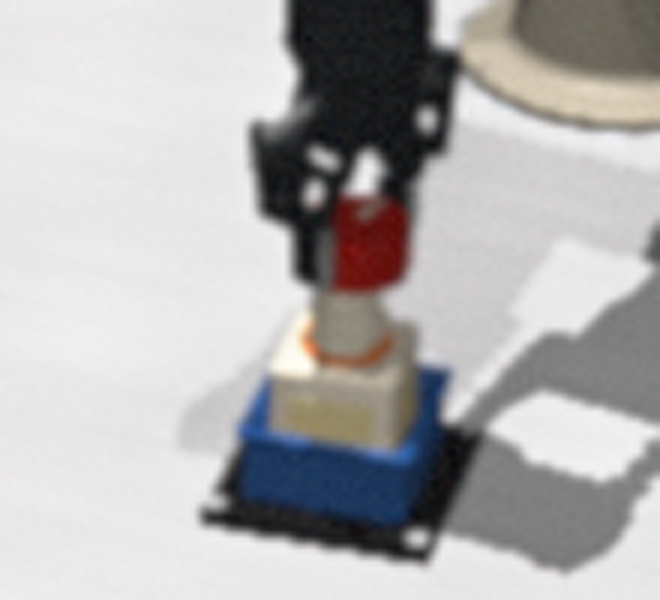

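The picture shows the lid at (370,245) held level above the bare neck, the orange ring at (345,345), and the jar down in the holder. Handing in.

```bash
python3 -c "
from h import *
print(arm.sign_off())"
```

```text
the job is handed in; nothing more can be done
None
```

The red-lidded jar is seated in the holder and unscrewed. Its lid is held level in the gripper, about 22 mm above the rim. I handed in at about 14.7 s; no verdict is reported.

**What I did**
- I carried the jar by its lid and lowered it into the pocket. It went down without side force and touched the floor at about 10 mm.
- I turned the lid 1.28 rad anticlockwise against a steady 0.5 N m or so.
- The jar can twist up to about 0.09 rad in the holder, so I estimate the thread at 1.1–1.2 rad.
- I then lifted the lid about 42 mm in total.

**Last checks**
- **Lid free:** torque fell to about 0, and the wrist force is about the lid's weight.
- **Lid height:** its lower edge is about 0.126 m above the jar's underside.
- **Lid level:** the tool is still pointing straight down, and the lid looks level in the picture.
- **Jar seated:** its shoulder read z ≈ 0.089–0.091 from depth, where a fully seated jar gives 0.088. That fits within the depth noise, and the last picture shows it down in the pocket.
- **Not measured:** I didn't read the ring's angle directly or measure the bystanders at the end; no unexpected contact forces showed.

**What disagreed:** the real fingertips are about 35 mm higher than the reported tool position says. Because of this, my first grasp closed in the air above the lid without touching it. I measured the offset from the depth picture and regripped correctly.

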